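# Trip test of the bench's residual-current breaker

### The job

Do the regular trip test on the small distribution box: pull its cover all the way down, press the test button of the wide breaker so that the breaker's lever drops by itself, lift that lever fully back up, and push the cover back up until it is shut. The narrow main switch beside the breaker must stay on, and the things standing round the box stay where they are.

Things in the scene. Friction and masses are not known exactly. Their poses are not given: they have to be found in the camera images.
- console: Grey distribution box, 224 wide, 116 high, 74 deep, leaning back 30 deg on a fixed stand. Origin: bench, below the middle of the cover's hinge; x away from the robot, z up. Its face rises along F=(0.5,0,0.866), faces out along N=(-0.866,0,0.5). Recess: 6 mm walls stand 44 mm proud of an aluminium plate all round; inside 212 wide, from 8 to 112 mm from the hinge along F.
- cover_hinge (a point): Middle of the cover's hinge axis, 50 mm above the console's origin; the axis runs along the console's y at the lower edge of the box face.
- cover (a joint): Cover angle, rad: 0 = shut on the box face, 2.094 = fully down, lying level at the hinge's height and pointing away from the box. Grows as its upper edge is pulled out and down. A friction hinge (1.5 N at the loop) holds it where it is left; may start ajar. Grey frame 8 mm thick with a clear window, 224 wide, upper edge 115 mm from the hinge.
- cover_bar (a point): Middle of the steel pull loop's bar on the cover's free edge, in the cover's plane, 152 mm from the hinge axis. Round bar 10 mm thick, along the hinge direction, straight for 88 mm; 32 mm free gap between bar and cover edge. Can be pinched from above with a finger through the loop; turns between the pads. z axis from hinge to bar, x into the box when shut.
- rcd: The wide breaker module: white, 84 wide (y), 45 high, front 6 mm proud of the plate, with a wide lever and, 41 mm right of the lever as the robot sees it, a square test button. Origin: module's middle on the plate; axes as the console's. It is left or right of the main switch.
- test_button (a joint): Travel of the test button, m: 0 = out, 0.006 = fully in; it moves straight into the box (along -N). It takes about 5 N, trips the lever at about 4 mm and springs back.
- test_button_top (a point): Middle of the outer face of the test button: a grey square block in a black bezel, 14.5 x 14.5 mm, standing 9 mm proud of the breaker's front (15 mm of the mounting plate). Its -x axis points out of the face (N), y along the hinge, z up the face (F).
- rcd_lever (a joint): Angle of the wide breaker's lever, rad: 0 = up (on), leaning 20 degrees up from N; 0.698 = down (tripped), leaning 20 degrees down. A snap spring holds it at either end; lifting takes about 1 to 2 N at the tip and it snaps over beyond the middle.
- rcd_lever_tip (a point): Middle of the outer end of the breaker's lever: a black bar 28 wide along the hinge direction, 9 to 11 thick. It swings about an axis on the plate's surface (along the hinge direction) 27.5 mm from this point and stands about 20 mm proud of the breaker's front. Axes as test_button_top when up.
- main_lever (a joint): Angle of the narrow main switch's lever, rad: 0 = up (on), 0.698 = down (off). Must stay up. It stays where it is pushed.
- main_lever_tip (a point): Middle of the outer end of the main switch's lever, 18 mm wide, otherwise like the breaker's. The main switch is a white module 40 mm wide without a button, its middle 92 mm beside the breaker's.
- dropper_bottle: White dropper bottle with a pointed cap, 38 mm across, 106 mm tall, standing left of the box; origin at its underside. Leave alone.
- tape_black: Roll of black tape lying flat, 61 mm across, 18 mm high, right of the box; origin at its underside. Leave alone.
- flux_pot: Small round flux pot with a white lid, 42 mm across, 23 mm high, left of the box; origin at its underside. Leave alone.

How it is judged (in metres and radians):
On the way, in this order (a step that is already met when the one before it is completed fails the run):
1. the cover is pulled fully down (value of joint cover above 1.95 rad), for 0.1 s.
2. the test button is being pressed while the lever is still up (value of joint test_button above 0.003 m and value of joint rcd_lever below 0.3 rad).
3. the breaker's lever has dropped (value of joint rcd_lever above 0.6 rad), for 0.1 s.
4. the lever is lifted fully back up and the button is out (value of joint rcd_lever below 0.08 rad and value of joint test_button below 0.001 m), for 0.2 s.
At the end, for the whole second after the job is handed in: The cover is shut (within 0.05 rad), the breaker's lever is up (within 0.08 rad) with the test button out (within 1 mm), and the main switch's lever is still up (within 0.08 rad) (all of step 4 and value of joint cover below 0.05 rad and value of joint main_lever below 0.08 rad); the robot touches nothing.
It fails at once if the narrow main switch is switched off (value of joint main_lever above 0.25 rad).
It fails at once if the dropper bottle is displaced by more than 30 mm or tipped over (distance of dropper_bottle from where it was at the start of the episode above 0.03 m or angle between dropper_bottle's own z axis and vertical above 0.5 rad).
It fails at once if the roll of tape is displaced by more than 30 mm or tipped over (distance of tape_black from where it was at the start of the episode above 0.03 m or angle between tape_black's own z axis and vertical above 0.5 rad).
It fails at once if the flux pot is displaced by more than 30 mm or tipped over (distance of flux_pot from where it was at the start of the episode above 0.03 m or angle between flux_pot's own z axis and vertical above 0.5 rad).
It also fails if it takes over 72 s, if anything falls off the work surface, if the arm or the gripper's body presses on something with over 40 N, if the wrist force passes 120 N, or if a joint passes its speed limit or range.

### The arm

A 6-joint arm with a two-finger parallel gripper is mounted at the origin on a cart in front of the work surface, level with it; the furniture and walls round the work are solid. World frame = base frame: x ahead of the robot, y to its left, z up, the work surface at z = 0. Lengths are in mm, angles in rad, forces in N, time in s.
With the tool pointing down it reaches from about 350 to 950 mm from the base axis. Payload 17.4 kg.
Tool frame: the origin (TCP) lies between the finger pads; the fingertips stand 25 mm ahead of it and the grasp point (between the pads) lies 6 mm ahead of it (tip_extent is the distance from the TCP to the fingertips, in mm); x points along the fingers, z is the direction in which the jaws open and shut, and the axes are right-handed (so a half turn about x gives the same grasp; the last joint's range is limited). The gripper opens to 93 mm and grips with 3 to 60 N. Pads are 15 mm wide; open, the fingers measure 128 mm over their backs; the gripper's body (75 mm by 188 mm) begins 65 mm behind the grasp point.
Start: joints at [1.2, 0.116, 1.442, -0, 1.584, -0.038], TCP at [220.524, 637.967, 219.246] pointing down, gripper open.
Joint ranges: [-2.83, 2.83], [-0.83, 2.19], [0.07, 2.5], [-1.14, 4.28], [0.01, 3], [-2.97, 2.97]. Speed limits (rad/s): [1.89, 1.89, 2.22, 3.14, 3.14, 3.14].

### API

Orientations are given as a rotation vector (axis times angle).
In Python, from rig import get_state, read_camera, hand_in, tip_extent gives the robot as it stands.
- The arm moves only by the shell command python3 -m handwheel 'ROWS' [FORCE]. ROWS is JSON, a list of rows, each a list of 7 numbers: the opening, from -1 (shut) to 1 (fully open), then the shift along the tool's x, y, z in m, then the turn, a rotation vector about the tool's x, y, z in degrees. In form: [[jaw, x, y, z, ax, ay, az], ...]. A call has 1 to 12 rows; each row shifts and turns the commanded pose from where the row before left it, along the tool's axes as they then stand; what a row does not reach is not made up. A row lasts 1/12 s, in which the tool goes at most 41.7 mm and 7.16 degrees, less where a joint would pass 70% of its speed; a pose out of reach is approached as far as the arm can. A call with a gripper value outside its range is refused whole. The fingers move at their own pace and stop on an object; FORCE is the grip in N (left out, the last holds). Time passes only in rows, so rows that do not move let the fingers close. It gives the time, the measured TCP pose, the force and the opening at its end, in the units of the state.
- get_state(): the state, without advancing time (a new reading comes with each control period).
- read_camera(name): name is "scene" or "top" or "wrist"; returns a dict with "frame" (420x560x3 uint8, red, green, blue), "z_map" (420x560 float32, mm along the optical axis (not along the pixel's ray), 0 where there is no reading), "K" (3x3 intrinsics, pixels), "pose" (4x4, takes a point from camera to world coordinates); the wrist camera has in their place "mount" (4x4, takes a point from camera to tool coordinates, whose origin is the TCP and whose axes are the tool frame's). Camera axes: x right, y down, z forward; pixel columns grow to the right and rows downward; lengths in mm; the calibration is good to about 2 mm. A picture is of the moment at which its call begins: read the wrist's pose just before it.
- hand_in(): hands the job in, once; it reports no verdict.
The state is a dict: "time_s": time; "q": joint angles; "qvel": joint speeds; "joint_torque": joint torques, N m; "eef_pos": TCP position; "ee_rot": TCP orientation; "force": force on the tool from outside, world axes, zero at the start; "torque": the same for the moment, N m; "width": finger opening in mm.
Only numpy, scipy, OpenCV 4.12 (cv2) and the standard library are available. Lean on these libraries where they do the work, as an engineer would, in place of code of your own. Each camera call takes 0.05 s, during which the arm holds its last target. There are 200 camera calls.

## Working session

There is one attempt and no reset: what is moved stays moved. The work goes in short steps, Python scripts to look and compute and a shell command to move; the robot and the scene stay as the last step left them, time stands still between calls to the robot, and variables do not carry over. Pictures are saved under pics/ and viewed, about 8 in all and at most 12, crops included, and the job is handed in when it is done.

```bash
mkdir -p pics; cat > h.py <<'E'
import numpy as np, cv2
from rig import get_state, read_camera
from scipy.spatial.transform import Rotation as R
def save(n,f): cv2.imwrite(n,f[:,:,::-1])
def cloud(c,T):
    z=c["z_map"];v,u=np.indices(z.shape);K=c["K"]
    P=np.stack([(u-K[0,2])*z/K[0,0],(v-K[1,2])*z/K[1,1],z],-1)
    return P@T[:3,:3].T+T[:3,3]
def toolT(s):
    T=np.eye(4);T[:3,:3]=R.from_rotvec(s["ee_rot"]).as_matrix();T[:3,3]=s["eef_pos"];return T
E
ls; python3 - <<'E'
from h import *
s=get_state();print(s)
for n in("scene","top"):
    c=read_camera(n);save(f"pics/{n}.png",c["frame"]);np.savez(f"{n}.npz",**c);print(n,c["K"],c["pose"])
print(toolT(s))
E
```

```text
h.py
pics
{'time_s': 0.0, 'q': array([ 1.20020763e+00,  1.16457982e-01,  1.44228388e+00,  3.21918916e-05,
        1.58399456e+00, -3.78256468e-02]), 'qvel': array([-0.00158273,  0.00100182, -0.00132491, -0.00011119, -0.0011575 ,
        0.00029578]), 'joint_torque': array([ 5.06317319e-04, -7.21274257e+01, -6.22605443e+01,  7.79141416e-02,
        2.38240074e-02, -3.05520950e-05]), 'eef_pos': array([220.43147117, 637.76879355, 218.51250535]), 'ee_rot': array([-0.96130321,  1.34944562,  0.96030795]), 'force': array([ 0.01935585, -0.39398115, -0.21434702]), 'torque': array([0.03522578, 0.04816085, 0.06567144]), 'width': 93.15574623019208}
scene [[454.0898324    0.         284.52514198]
 [  0.         454.0898324  212.47736622]
 [  0.           0.           1.        ]] [[-9.98343054e-01 -4.32404423e-02  3.79659152e-02  4.98924951e+02]
 [-5.73595659e-02  8.00398230e-01 -5.96718153e-01  4.40822660e+02]
 [-4.58549443e-03 -5.97907132e-01 -8.01552266e-01  1.01293100e+03]
 [ 0.00000000e+00  0.00000000e+00  0.00000000e+00  1.00000000e+00]]
top [[447.0602527    0.         278.97089127]
 [  0.         447.0602527  209.94505255]
 [  0.           0.           1.        ]] [[-2.69357826e-02 -9.93533668e-01  1.10296480e-01  4.51277918e+02]
 [-9.99596089e-01  2.57699700e-02 -1.19819789e-02 -1.90890650e+02]
 [ 9.06216252e-03 -1.10574674e-01 -9.93826503e-01  1.10866308e+03]
 [ 0.00000000e+00  0.00000000e+00  0.00000000e+00  1.00000000e+00]]
[[-4.44234016e-04 -9.45143503e-01  3.26655110e-01  2.20431471e+02]
 [-1.05446029e-03  3.26655403e-01  9.45142918e-01  6.37768794e+02]
 [-9.99999345e-01  7.54197931e-05 -1.14172773e-03  2.18512505e+02]
 [ 0.00000000e+00  0.00000000e+00  0.00000000e+00  1.00000000e+00]]
```

```bash
python3 - <<'E'
import cv2,numpy as np
a=cv2.imread("pics/scene.png");b=cv2.imread("pics/top.png")
cv2.imwrite("pics/both.png",cv2.resize(np.vstack([a,b]),(420,600)) if 0 else np.hstack([cv2.resize(a,(400,300)),cv2.resize(b,(400,300))]))
E
```

```text
(no output)
```

View pics/scene.png

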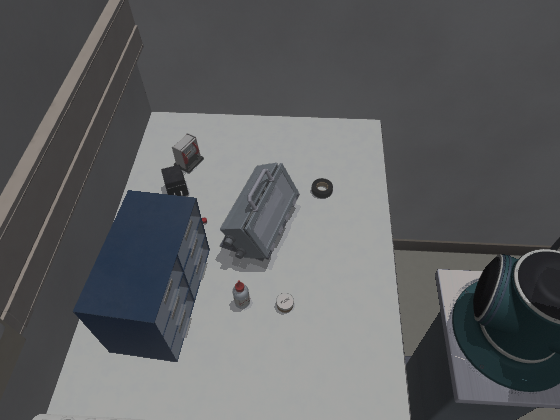

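View pics/top.png

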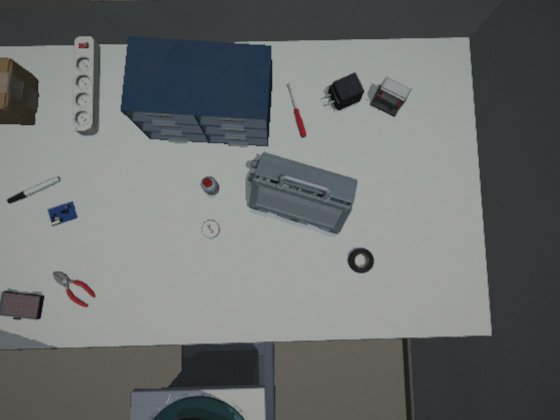

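```bash
python3 - <<'E'
from h import *
c=dict(np.load("top.npz"));P=cloud(c,c["pose"])
for n,(u,v) in dict(bottle=(209,183),pot=(210,229),tape=(352,262),cab=(225,130)).items(): print(n,P[v,u].round())
f=c["frame"][140:245,235:370];save("pics/crop.png",cv2.resize(f,None,fx=5.5,fy=5.5,interpolation=2))
z=P[...,2];u0,v0,u1,v1=245,150,358,236
for v in range(152,236,4): print(v,[tuple(P[v,u].round().astype(int)) for u in range(275,345,22)])
c2=dict(np.load("scene.npz"));f=c2["frame"][150:275,210:310];save("pics/crop2.png",cv2.resize(f,None,fx=4.7,fy=4.7,interpolation=2))
E
```

```text
bottle [631. -43.  88.]
pot [530. -35.  24.]
tape [ 441. -378.   19.]
cab [749. -85. 113.]
152 [(np.int64(722), np.int64(-198), np.int64(2)), (np.int64(720), np.int64(-254), np.int64(1)), (np.int64(718), np.int64(-309), np.int64(7)), (np.int64(718), np.int64(-365), np.int64(1))]
156 [(np.int64(684), np.int64(-197), np.int64(120)), (np.int64(709), np.int64(-253), np.int64(5)), (np.int64(708), np.int64(-309), np.int64(2)), (np.int64(708), np.int64(-365), np.int64(-1))]
160 [(np.int64(673), np.int64(-197), np.int64(125)), (np.int64(699), np.int64(-253), np.int64(4)), (np.int64(698), np.int64(-309), np.int64(3)), (np.int64(698), np.int64(-365), np.int64(-3))]
164 [(np.int64(663), np.int64(-197), np.int64(130)), (np.int64(663), np.int64(-246), np.int64(123)), (np.int64(688), np.int64(-308), np.int64(0)), (np.int64(687), np.int64(-364), np.int64(0))]
168 [(np.int64(653), np.int64(-196), np.int64(136)), (np.int64(653), np.int64(-245), np.int64(130)), (np.int64(654), np.int64(-296), np.int64(117)), (np.int64(677), np.int64(-364), np.int64(-1))]
172 [(np.int64(642), np.int64(-196), np.int64(1
[... 2367 characters left out ...]
43), np.int64(-246), np.int64(56)), (np.int64(540), np.int64(-295), np.int64(77)), (np.int64(536), np.int64(-342), np.int64(107))]
224 [(np.int64(539), np.int64(-193), np.int64(1)), (np.int64(538), np.int64(-248), np.int64(2)), (np.int64(531), np.int64(-296), np.int64(69)), (np.int64(528), np.int64(-344), np.int64(94))]
228 [(np.int64(529), np.int64(-193), np.int64(4)), (np.int64(528), np.int64(-248), np.int64(2)), (np.int64(523), np.int64(-298), np.int64(50)), (np.int64(525), np.int64(-357), np.int64(2))]
232 [(np.int64(519), np.int64(-193), np.int64(6)), (np.int64(518), np.int64(-247), np.int64(4)), (np.int64(517), np.int64(-302), np.int64(2)), (np.int64(515), np.int64(-357), np.int64(0))]
```

View pics/crop.png

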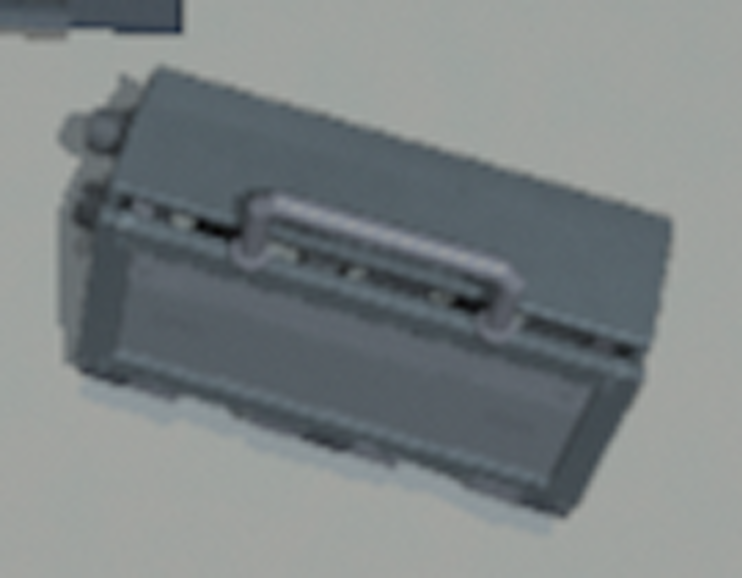

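The cover is slightly ajar (black slit at crop row ~200-350); the pull loop's bar runs from crop (260,200) to (515,270), and the box is yawed about -15°.

```bash
python3 - <<'E'
from h import *
for n,dy in (("top",0),("scene",0)):
    c=dict(np.load(n+".npz"));P=cloud(c,c["pose"]).reshape(-1,3)
    P=P[(P[:,0]>480)&(P[:,0]<720)&(P[:,1]<-120)&(P[:,1]>-390)]
    b=P[(P[:,2]>177)&(P[:,2]<230)]
    m=b.mean(0);d=np.linalg.svd(b-m)[2][0]
    print(n,"bar",len(b),m.round(1),d.round(3),"ext",np.ptp((b-m)@d).round(),"z",np.percentile(b[:,2],[5,50,95]).round(1))
    # body back top face & cover planes by ransac
    Q=P[(P[:,2]>60)&(P[:,2]<165)];rng=np.random.default_rng(0)
    for k in range(2):
        best=None
        for _ in range(500):
            a=Q[rng.choice(len(Q),3,False)];nn=np.cross(a[1]-a[0],a[2]-a[0])
            if np.linalg.norm(nn)<1:continue
            nn/=np.linalg.norm(nn);i=abs((Q-a[0])@nn)<2.5
            if best is None or i.sum()>best.sum():best=i
        q=Q[best];mm=q.mean(0);nn=np.linalg.svd(q-mm)[2][2];nn*=np.sign(nn[2])
        print("plane",best.sum(),mm.round(1),nn.round(3),"yaw",np.degrees(np.arctan2(nn[1],nn[0])).round(1),"tilt",np.degrees(np.arccos(nn[2])).round(1))
        e=np.percentile(q[:,2],[1,99]);print("  z range",e.round(), "lateral", np.percentile(q@np.r_[np.cross([0,0,1],nn)[:2]/np.linalg.norm(nn[:2]),0],[1,99]).round())
        Q=Q[~best]
E
```

```text
top bar 269 [ 608.7 -257.7  190.4] [-0.314 -0.949 -0.007] ext 109.0 z [182.  191.3 194.6]
plane 2406 [ 572.1 -247.7  112.3] [-0.857  0.284  0.429] yaw 161.7 tilt 64.6
  z range [ 62. 158.] lateral [-56. 162.]
plane 2029 [ 633.  -264.7  135.1] [ 0.465 -0.155  0.872] yaw -18.5 tilt 29.4
  z range [117. 157.] lateral [-160.   59.]
scene bar 167 [ 609.8 -253.6  187.7] [ 0.316  0.949 -0.004] ext 107.0 z [181.3 188.2 191.7]
plane 1874 [ 574.6 -239.6  109.2] [-0.86   0.277  0.429] yaw 162.1 tilt 64.6
  z range [ 62. 157.] lateral [-52. 168.]
plane 1136 [ 635.  -252.1  133.6] [ 0.463 -0.151  0.873] yaw -18.0 tilt 29.1
  z range [115. 155.] lateral [-166.   53.]
```

```bash
cat >> h.py <<'E'
import json,os
YAW=np.radians(-18.2);H=np.array([547.7,-235.7,50.])
if os.path.exists("hinge.json"): d=json.load(open("hinge.json"));H=np.array(d["H"]);YAW=d["YAW"]
C=np.array([[np.cos(YAW),-np.sin(YAW),0],[np.sin(YAW),np.cos(YAW),0],[0,0,1]])
def w(p): return H+C@np.array(p,float)      # console-at-hinge coords -> world
def con(p): return (np.asarray(p)-H)@C
def delta(p,Rt):
    s=get_state();T=toolT(s)
    print("t",round(s["time_s"],2),"console tcp",con(T[:3,3]).round(1),"width",s["width"].round(1),"F",s["force"].round(1),"q",s["q"].round(2))
    print("shift(mm, tool axes)",(T[:3,:3].T@(p-T[:3,3])).round(1),"turn deg",np.degrees(R.from_matrix(T[:3,:3].T@Rt).as_rotvec()).round(1))
DOWN=C@np.array([[0,0,1],[0,1,0],[-1,0,0]],float)
E
python3 -m handwheel '[[1,-0.01,0,0,7.1,0,0],[1,-0.01,0,0,7.1,0,0],[1,-0.01,0,0,7.1,0,0],[1,-0.01,0,0,7.1,0,0],[1,-0.01,0,0,7.1,0,0],[1,-0.01,0,0,7.1,0,0],[1,-0.01,0,0,7.1,0,0],[1,-0.01,0,0,7.1,0,0],[1,-0.01,0,0,7.1,0,0],[1,-0.01,0,0,7.1,0,0],[1,-0.01,0,0,7.1,0,0],[1,-0.01,0,0,7.1,0,0]]'
python3 -m handwheel '[[1,0,0,0,3.9,0,0],[1,0,-0.029,0.026,0,0,0],[1,0,-0.029,0.026,0,0,0],[1,0,-0.029,0.026,0,0,0],[1,0,-0.029,0.026,0,0,0],[1,0,-0.029,0.026,0,0,0],[1,0,-0.029,0.026,0,0,0],[1,0,-0.029,0.026,0,0,0],[1,0,-0.029,0.026,0,0,0],[1,0,-0.029,0.026,0,0,0],[1,0,-0.029,0.026,0,0,0],[1,0,-0.029,0.026,0,0,0]]'
python3 -m handwheel '[[1,0,-0.029,0.026,0,0,0],[1,0,-0.029,0.026,0,0,0],[1,0,-0.029,0.026,0,0,0],[1,0,-0.029,0.026,0,0,0],[1,0,-0.029,0.026,0,0,0],[1,0,-0.029,0.026,0,0,0],[1,0,-0.029,0.026,0,0,0],[1,0,-0.029,0.026,0,0,0],[1,0,-0.029,0.026,0,0,0],[1,0,-0.029,0.026,0,0,0],[1,0,-0.029,0.026,0,0,0],[1,0,0,0,0,0,0]]'
python3 -c "
from h import *
delta(w([65,0,300-50]),DOWN)"
```

```text
time_s: 1.1
eef_pos: [220.5, 637.9, 339.3]
ee_rot: [0.2, 1.562, -0.201]
force: [-0.6, 0.9, 0.5]
width: 93.1
time_s: 2.1
eef_pos: [392.9, 243.9, 339.1]
ee_rot: [0.249, 1.556, -0.249]
force: [0.6, 0.1, -0.1]
width: 93.0
time_s: 3.1
eef_pos: [566.3, -151.6, 337.2]
ee_rot: [0.251, 1.559, -0.252]
force: [-0.5, 0.3, -0.1]
width: 92.7Traceback (most recent call last):
  File "<string>", line 3, in <module>
    delta(w([65,0,300-50]),DOWN)
    ~~~~~^^^^^^^^^^^^^^^^^^^^^^^
  File "h.py", line 19, in delta
    print("t",round(s["time_s"],2),"console tcp",con(T[:3,3]).round(1),"width",s["width"].round(1),"F",s["force"].round(1),"q",s["q"].round(2))
                                                                               ^^^^^^^^^^^^^^^^
AttributeError: 'float' object has no attribute 'round'
```

```bash
sed -i 's/s\["width"\].round(1)/round(s["width"],1)/' h.py; python3 - <<'E'
from h import *
delta(w([65,0,250]),DOWN)
T=toolT(get_state());c=read_camera("wrist");save("pics/w1.png",c["frame"])
P=cloud(c,T@c["mount"]).reshape(-1,3);q=con(P)
b=q[(P[:,2]>177)&(P[:,2]<230)&(abs(q[:,1])<70)&(c["z_map"].ravel()>0)]
print(len(b))
if len(b)>20: print(b.mean(0),np.percentile(b,[2,50,98],0).round(1),np.linalg.svd(b-b.mean(0))[2][0].round(3))
E
```

```text
t 3.1 console tcp [ -8.6  85.8 287.2] width 92.7 F [-0.5  0.3 -0.1] q [-0.3  -0.08  1.45 -0.    1.77  0.02]
shift(mm, tool axes) [ 37.1 -85.5  74. ] turn deg [-0.2 -0.1  0.1]
933
[ 64.89073318   7.8823274  138.5579396 ] [[ 58.9 -40.2 129.6]
 [ 64.7   9.  139.4]
 [ 70.4  49.1 141.5]] [ 0.021 -0.999  0.041]
```

View pics/w1.png

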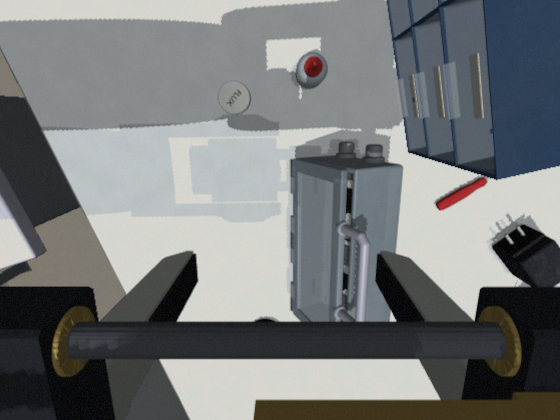

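```bash
python3 -m handwheel '[[0.1,0.01,-0.029,0.025,0,0,0],[0.1,0.01,-0.029,0.025,0,0,0],[0.1,0.016,-0.028,0.024,0,0,0],[0.1,0.025,0,0,0,0,0],[0.1,0.025,0,0,0,0,0],[0.1,0.025,0,0,0,0,0],[0.1,0.02,0,0,0,0,0],[0.1,0.013,0,0,0,0,0],[0.1,0,0,0,0,0,0],[0.1,0,0,0,0,0,0]]'
python3 -c "
from h import *
delta(w([65,0,143]),DOWN)"
python3 -m handwheel '[[-1,0,0,0,0,0,0],[-1,0,0,0,0,0,0],[-1,0,0,0,0,0,0],[-1,0,0,0,0,0,0],[-1,0,0,0,0,0,0],[-1,0,0,0,0,0,0],[-1,0,0,0,0,0,0],[-1,0,0,0,0,0,0],[-1,0,0,0,0,0,0],[-1,0,0,0,0,0,0]]' 15
python3 -c "
from h import *
delta(w([65,0,143]),DOWN)
for k in range(0,13):
  f=np.radians(64.6+k*(180-64.6)/12); print(k,(152*np.cos(f)).round(1),(152*np.sin(f)).round(1))"
```

```text
time_s: 3.98
eef_pos: [608.6, -250.8, 195.7]
ee_rot: [0.248, 1.557, -0.248]
force: [-0.6, 1.2, -0.7]
width: 51.3
t 3.98 console tcp [ 62.5   4.7 145.7] width 51.3 F [-0.6  1.2 -0.7] q [-0.43  0.09  1.51  0.    1.54 -0.11]
shift(mm, tool axes) [ 2.7 -4.7  2.5] turn deg [ 0.1 -0.  -0. ]
time_s: 4.82
eef_pos: [608.5, -251.4, 195.2]
ee_rot: [0.249, 1.556, -0.249]
force: [-0.8, 0.3, 0.4]
width: 1.0
t 4.82 console tcp [ 62.7   4.1 145.2] width 1.0 F [-0.8  0.3  0.4] q [-0.43  0.09  1.51 -0.    1.54 -0.11]
shift(mm, tool axes) [ 2.2 -4.1  2.3] turn deg [ 0. -0.  0.]
0 65.2 137.3
1 41.3 146.3
2 16.3 151.1
3 -9.1 151.7
4 -34.4 148.1
5 -58.6 140.2
6 -81.2 128.5
7 -101.5 113.1
8 -119.0 94.6
9 -133.1 73.3
10 -143.5 50.1
11 -149.9 25.4
12 -152.0 0.0
```

Width 1.0 means the bar was missed; I'll check with the wrist and scene depth.

```bash
python3 - <<'E'
from h import *
T=toolT(get_state());c=read_camera("wrist")
s=read_camera("scene")
f=cv2.resize(s["frame"][130:280,190:330],(560,600),interpolation=2);save("pics/s2.png",f)
for n,k,M in(("wrist",c,T@c["mount"]),("scene",s,s["pose"])):
    P=cloud(k,M).reshape(-1,3);q=con(P)
    b=q[(P[:,2]>165)&(P[:,2]<200)&(abs(q[:,1])<70)&(abs(q[:,0]-60)<60)&(k["z_map"].ravel()>0)]
    print(n,len(b))
    for y in range(-60,60,10):
        r=b[abs(b[:,1]-y-5)<5]
        if len(r): print(y+5,len(r),np.median(r,0).round(1),r.min(0).round(1),r.max(0).round(1))
E
```

```text
wrist 1946
-35 7 [ 61.7 -31.1 138.3] [ 61.7 -32.2 137.9] [ 62.3 -30.3 139.5]
-25 33 [ 61.7 -25.2 138.3] [ 61.7 -29.6 136.4] [ 62.3 -20.6 139.8]
-15 2 [ 62.3 -19.6 138.8] [ 62.3 -19.8 138.8] [ 62.3 -19.3 138.9]
5 17 [ 63.3   9.4 138.5] [ 61.7   7.7 136.9] [ 70.8   9.9 139.7]
15 476 [ 65.3  13.1 140.5] [ 50.8  10.  135.2] [ 73.2  20.  150. ]
25 359 [ 65.8  25.1 140. ] [ 61.2  20.  135.3] [ 71.1  30.  141.9]
35 382 [ 65.8  35.2 139.8] [ 60.7  30.  134.8] [ 71.1  39.9 142.3]
45 643 [ 61.7  45.3 133.8] [ 50.4  40.  115.1] [ 70.9  50.  141.8]
55 27 [ 60.1  50.1 125.4] [ 55.5  50.  115.2] [ 63.8  50.4 132.2]
scene 138
-55 11 [ 55.3 -52.3 122.4] [ 51.9 -55.7 115.3] [ 60.2 -50.2 130. ]
-45 17 [ 61.4 -48.9 128.9] [ 51.4 -49.6 119.6] [ 64.8 -41.8 140.2]
-35 2 [ 61.6 -37.4 139. ] [ 61.3 -38.3 138.3] [ 62.  -36.5 139.8]
5 1 [ 62.1  10.  136.9] [ 62.1  10.  136.9] [ 62.1  10.  136.9]
15 28 [ 64.6  13.8 140.7] [ 52.   10.3 132.4] [ 73.3  20.  149.9]
25 13 [ 64.3  26.2 139.3] [ 61.7  20.5 133.6] [ 69.2  29.5 143.5]
35 15 [ 64.8  34.8 139.3] [ 61.8  31.8 135. ] [ 69.9  39.8 142.5]
45 42 [ 61.6  46.3 132.7] [ 50.6  40.2 115.2] [ 70.8  50.  140.6]
55 9 [ 59.1  51.7 122.4] [ 54.5  50.  118.4] [ 61.9  53.2 132.8]
```

View pics/s2.png

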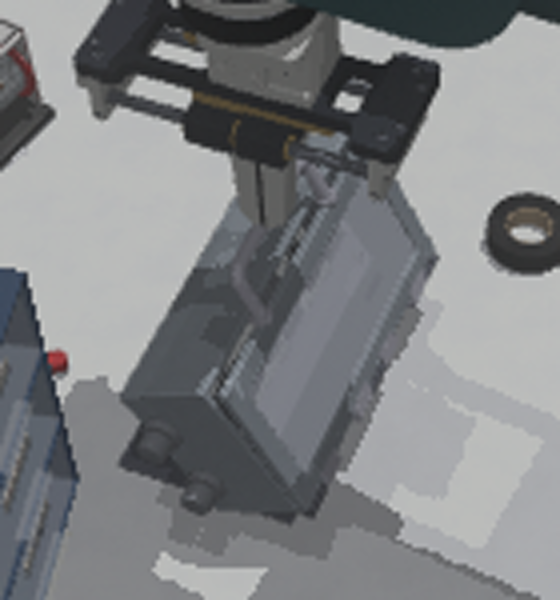

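```bash
python3 - <<'E'
from h import *
import rig
print(rig.tip_extent() if callable(rig.tip_extent) else rig.tip_extent)
T=toolT(get_state());c=read_camera("wrist")
P=cloud(c,c["mount"]).reshape(-1,3); m=(c["z_map"].ravel()>0)
# finger points in tool coords
b=P[m&(abs(P[:,1])<15)&(abs(P[:,2])<60)&(P[:,0]>-60)&(P[:,0]<40)]
for x in range(-60,40,6):
    r=b[abs(b[:,0]-x-3)<3]
    if len(r): print(x+3,len(r),r.min(0).round(1),r.max(0).round(1))
E
```

```text
25.0
-57 35 [-59.7   5.4  -1.6] [-54.2   7.1   0.2]
-51 77 [-53.9   5.6  -3.2] [-48.1   8.6   1.7]
-45 99 [-47.7   5.5  -3.3] [-42.1   8.8   1.8]
-39 155 [-42.    5.9 -15.9] [-36.    8.8  14.5]
-33 483 [-36.    6.  -16.7] [-30.    8.6  15.2]
-27 421 [-30.    5.8 -16.4] [-24.    8.8  15. ]
-21 363 [-24.    6.1 -15.8] [-18.    8.7  14.6]
-15 393 [-18.   -9.3 -15.7] [-12.    8.6  14.1]
-9 288 [-12.    6.  -15.3] [-6.   8.6 13.8]
-3 184 [ -6.    5.9 -13.3] [-0.1  8.5 11.3]
3 222 [ 0.   5.5 -6.6] [ 6.  15.   7.4]
9 111 [ 6.   4.1 -1.5] [10.1 15.   8. ]
```

```bash
python3 - <<'E'
from h import *
c=read_camera("wrist");save("pics/w2.png",c["frame"])
E
```

```text
(no output)
```

View pics/w2.png

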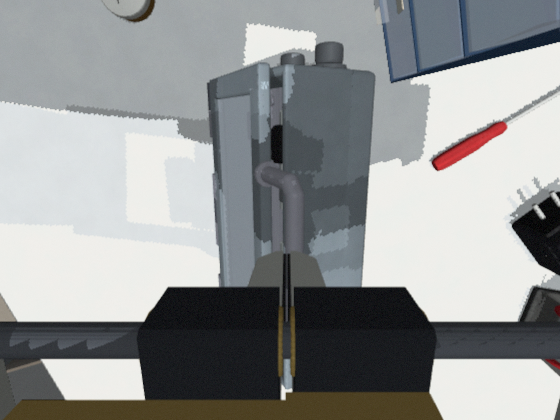

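```bash
python3 - <<'E'
from h import *
c=read_camera("wrist");M=np.linalg.inv(c["mount"])
print(c["mount"].round(2))
for x in(-30,0,5,15,25):
  for y in (7.5,0):
    p=M@np.array([x,y,0,1]);p=c["K"]@p[:3];print(x,y,(p[:2]/p[2]).round())
E
```

```text
[[   0.     -0.27    0.96 -164.8 ]
 [  -0.     -0.96   -0.27   74.58]
 [   1.     -0.     -0.     -0.75]
 [   0.      0.      0.      1.  ]]
-30 7.5 [288. 279.]
-30 0 [288. 295.]
0 7.5 [288. 252.]
0 0 [288. 266.]
5 7.5 [288. 249.]
5 0 [288. 262.]
15 7.5 [288. 242.]
15 0 [288. 255.]
25 7.5 [288. 236.]
25 0 [288. 248.]
```

```bash
python3 -m handwheel '[[0.1,0,0,0,0,0,0],[0.1,0,0,0,0,0,0],[0.1,0,0,0,0,0,0],[0.1,0,0,0,0,0,0],[0.1,0,0,0,0,0,0],[0.1,0,0,0,0,0,0],[0.1,0,-0.004,0.003,0,0,0],[0.1,0,0,0,0,0,0]]'
python3 -m handwheel '[[0.1,0.005,0,0,0,0,0],[0.1,0.005,0,0,0,0,0],[0.1,0.006,0,0,0,0,0],[0.1,0,0,0,0,0,0]]'
python3 -m handwheel '[[-1,0,0,0,0,0,0],[-1,0,0,0,0,0,0],[-1,0,0,0,0,0,0],[-1,0,0,0,0,0,0],[-1,0,0,0,0,0,0],[-1,0,0,0,0,0,0],[-1,0,0,0,0,0,0],[-1,0,0,0,0,0,0],[-1,0,0,0,0,0,0],[-1,0,0,0,0,0,0]]' 15
python3 -c "
from h import *
delta(w([65,0,129]),DOWN)"
```

```text
time_s: 5.73
eef_pos: [610.3, -256.7, 195.2]
ee_rot: [0.249, 1.556, -0.249]
force: [-0.3, -0.3, -0.3]
width: 48.4
time_s: 6.07
eef_pos: [609.7, -255.9, 177.3]
ee_rot: [0.249, 1.558, -0.248]
force: [0.4, -0.3, -0.5]
width: 51.1
time_s: 6.9
eef_pos: [610.3, -256.2, 179.4]
ee_rot: [0.249, 1.556, -0.249]
force: [3.0, -0.4, 1.6]
width: 9.2
t 6.9 console tcp [6.590e+01 1.000e-01 1.294e+02] width 9.2 F [ 3.  -0.4  1.6] q [-0.44  0.1   1.52  0.    1.52 -0.12]
shift(mm, tool axes) [ 0.4 -0.1 -0.9] turn deg [0. 0. 0.]
```

```bash
python3 -m handwheel '[[-1,-0.005,0,-0.012,0,0,0],[-1,-0.004,0,-0.012,0,0,0],[-1,-0.003,0,-0.0125,0,0,0],[-1,-0.002,0,-0.0125,0,0,0],[-1,-0.0005,0,-0.0127,0,0,0],[-1,0,0,-0.0127,0,0,0],[-1,0.001,0,-0.0127,0,0,0],[-1,0.0026,0,-0.0126,0,0,0],[-1,0.0035,0,-0.0122,0,0,0],[-1,0.0044,0,-0.012,0,0,0],[-1,0.0054,0,-0.0116,0,0,0],[-1,0.0063,0,-0.011,0,0,0]]'
python3 -c "
from h import *
delta(w([-81.2,0,120.5]),DOWN)"
```

```text
time_s: 7.9
eef_pos: [470.6, -210.2, 170.7]
ee_rot: [0.249, 1.555, -0.249]
force: [2.0, 0.6, 0.6]
width: 9.4
t 7.9 console tcp [-81.2   0.2 120.7] width 9.4 F [2.  0.6 0.6] q [-0.47 -0.22  1.84  0.    1.52 -0.15]
shift(mm, tool axes) [ 0.2 -0.2  0. ] turn deg [ 0.   0.1 -0. ]
```

```bash
python3 -m handwheel '[[-1,0.0073,0,-0.0105,0,0,0],[-1,0.0081,0,-0.0098,0,0,0],[-1,0.009,0,-0.0092,0,0,0],[-1,0.0095,0,-0.0083,0,0,0],[-1,0.0104,0,-0.0075,0,0,0],[-1,0.011,0,-0.0066,0,0,0],[-1,0.0114,0,-0.0057,0,0,0],[-1,0.0118,0,-0.0047,0,0,0],[-1,0.0122,0,-0.0037,0,0,0],[-1,0.0125,0,-0.0027,0,0,0],[-1,0.0126,0,-0.0016,0,0,0],[-1,0.0128,0,-0.0005,0,0,0]]'
python3 -m handwheel '[[-1,0.002,0,0,0,0,0],[-1,0,0,0,0,0,0],[-1,0,0,0,0,0,0]]'
python3 -c "
from h import *
delta(w([-152,0,-8]),DOWN)
s=read_camera('top');P=con(cloud(s,s['pose']).reshape(-1,3))
b=P[(abs(P[:,1])<112)&(abs(P[:,1])>55)&(P[:,0]<-10)&(P[:,0]>-115)&(abs(P[:,2])<60)]
for x in range(-110,-10,20):
  r=b[abs(b[:,0]-x)<8];print(x,len(r),np.percentile(r[:,2],[10,50,90]).round(1) if len(r) else '')
"
```

```text
time_s: 8.9
eef_pos: [403.2, -188.1, 40.5]
ee_rot: [0.249, 1.557, -0.249]
force: [-0.8, 1.7, 0.0]
width: 9.0
time_s: 9.15
eef_pos: [403.3, -188.2, 38.8]
ee_rot: [0.249, 1.558, -0.249]
force: [-3.9, 2.6, -2.2]
width: 9.4
t 9.15 console tcp [-152.1    0.   -11.2] width 9.4 F [-3.9  2.6 -2.2] q [-0.49 -0.3   2.12 -0.    1.32 -0.18]
shift(mm, tool axes) [-3.2 -0.   0.1] turn deg [ 0.  -0.1 -0. ]
-110 161 [3.  5.6 7.8]
-90 260 [1.7 4.1 7.1]
-70 325 [1.  3.7 6.8]
-50 325 [0.9 3.8 6.2]
-30 320 [0.9 3.8 6.8]
```

```bash
python3 -m handwheel '[[-0.4,0,0,0,0,0,0],[-0.4,0,0,0,0,0,0],[-0.4,0,0,0,0,0,0],[-0.4,0,0,0,0,0,0],[-0.4,0,0,0,0,0,0],[-0.4,-0.01,0,0,0,0,0],[-0.4,-0.025,0,0,0,0,0],[-0.4,-0.03,0,0,0,0,0],[-0.4,-0.03,0,0,0,0,0],[-0.4,-0.035,0,0,0,0,0],[-0.4,-0.035,0,0,0,0,0],[-0.4,-0.015,0,0,0,0,0]]'
python3 -m handwheel '[[-1,0,0,0,0,-7,0],[-1,0,0,0,0,-7,0],[-1,0,0,0,0,-7,0],[-1,0,0,0,0,-7,0],[-1,0,0,0,0,-7,0],[-1,0,0,0,0,-7,0],[-1,0,0,0,0,-7,0],[-1,0,0,0,0,-7,0],[-1,0,0,0,0,-4,0],[-1,0,0,0,0,0,0]]'
cat >> h.py <<'E'
N=np.array([-.866,0,.5]);F=np.array([.5,0,.866])
PRESS=C@np.stack([-N,F,[0,-1,0]],1)
E
python3 -c "
from h import *
delta(w([-152,0,170]),PRESS)"
```

```text
time_s: 10.2
eef_pos: [404.3, -188.7, 225.6]
ee_rot: [0.247, 1.551, -0.25]
force: [-0.1, 0.1, 0.6]
width: 28.0
time_s: 11.03
eef_pos: [477.4, -234.6, 213.4]
ee_rot: [0.099, 0.562, -0.294]
force: [0.0, 0.4, -0.9]
width: 0.9
t 11.03 console tcp [-67.2 -20.9 163.4] width 0.9 F [ 0.   0.4 -0.9] q [-0.69 -0.83  2.39  0.53  0.69 -0.63]
shift(mm, tool axes) [-74.7  22.  -40.1] turn deg [89.7 -2.8  1.3]
```

```bash
python3 - <<'E'
from h import *
T=toolT(get_state());c=read_camera("wrist");save("pics/w3.png",c["frame"]);np.savez("w3.npz",T=T,**c)
E
```

```text
(no output)
```

View pics/w3.png

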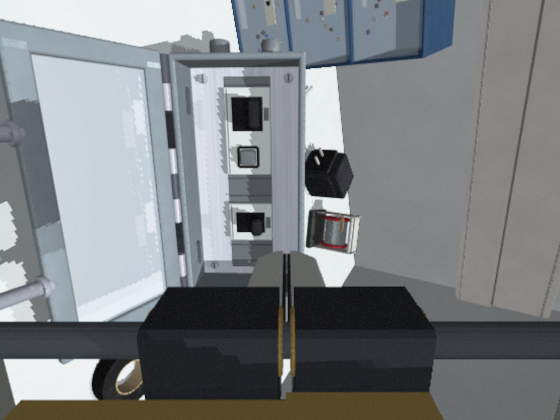

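The cover is down; in view are the breaker lever (~(250,113)), test button (~(248,157)) and main lever (~(257,227)), so the breaker is left of the main switch.

```bash
python3 - <<'E'
from h import *
d=np.load("w3.npz");P=con(cloud(d,d["T"]@d["mount"]))
B=np.stack([F,[0,1,0],N],1);Q=P@B  # f,y,n
for n,(u0,v0,u1,v1) in dict(plate=(205,215,225,260),plate2=(278,100,290,180),btn=(243,153,253,161),frontL=(268,90,271,130),rcdfront=(228,135,234,170),levtip=(252,100,258,126),levL=(235,100,262,128),main=(250,220,264,234),wallL=(178,60,186,70),wallTop=(301,100,304,200)).items():
    q=Q[v0:v1,u0:u1].reshape(-1,3);print(n,"f,y,n",*[np.percentile(q,p,0).round(1) for p in(5,50,95)])
# lever tip: highest n points
for nm,(u0,v0,u1,v1) in dict(rcd=(232,95,265,130),btn=(235,144,262,170),main=(236,210,266,238)).items():
    q=Q[v0:v1,u0:u1].reshape(-1,3);q=q[q[:,2]>np.percentile(q[:,2],97)-4];print(nm,len(q),q.min(0).round(1),q.mean(0).round(1),q.max(0).round(1))
# side wall y extents: rim points near n~0
q=Q[40:290,150:310].reshape(-1,3);r=q[(q[:,0]>20)&(q[:,0]<108)&(abs(q[:,2]+2)<6)];print("rim y",np.percentile(r[:,1],[1,50,99]).round(1),len(r))
r=q[(abs(q[:,1])<90)&(q[:,0]>95)&(q[:,2]>-12)];print("top rim",np.percentile(r,[2,50,98],0).round(1))
E
```

```text
plate f,y,n [ 10.6 -93.2 -47.8] [ 20.5 -69.9 -46.6] [ 30.4 -47.2 -45.5]
plate2 f,y,n [ 90.6  -2.5 -48. ] [ 96.2  33.3 -46.7] [101.5  67.2 -45.4]
btn f,y,n [ 57.2  14.5 -33.8] [ 61.5  17.8 -32.6] [ 65.9  21.2 -31.5]
frontL f,y,n [ 81.2  45.4 -43.2] [ 82.4  61.9 -41.8] [ 83.5  78.  -40.5]
rcdfront f,y,n [ 40.5   5.6 -42.8] [ 43.3  21.4 -41.6] [ 46.   37.  -40.2]
levtip f,y,n [ 68.6  48.5 -23.2] [ 70.9  58.7 -21.7] [ 73.3  68.7 -20.2]
levL f,y,n [ 50.2  46.6 -42.1] [ 65.2  57.8 -34. ] [ 74.7  69.5 -20. ]
main f,y,n [ 61.8 -58.8 -41.3] [ 69.9 -50.8 -22.1] [ 75.1 -44.1 -20. ]
wallL f,y,n [  6.8  95.8 -30. ] [  7.2 100.  -16.9] [ 13.3 101.3  -5.6]
wallTop f,y,n [113.4 -13.2  -4.9] [114.5  27.1  -3.6] [115.6  64.2  -2.4]
rcd 341 [ 64.9  44.9 -23.9] [ 70.9  58.1 -14.8] [114.7  71.3 306.7]
btn 213 [ 54.   10.4 -35.7] [ 62.5  18.  -26.4] [114.7  50.9 306.7]
main 177 [ 65.3 -59.3 -24.4] [ 71.1 -47.8 -14.5] [114.7  50.9 306.7]
rim y [101.  103.6 107.1] 876
top rim [[ 95.9 -59.5  -5.6]
 [112.  -13.2 154.6]
 [117.3  82.5 306.7]]
```

```bash
python3 - <<'E'
from h import *
d=np.load("w3.npz");P=cloud(d,d["mount"])
for u in (266,274,282,292,300,308):
    print(u,[(v,*P[v,u].round(0).astype(int)) for v in range(244,282,4)])
E
```

```text
266 [(244, np.int64(185), np.int64(-59), np.int64(-23)), (248, np.int64(185), np.int64(-64), np.int64(-23)), (252, np.int64(186), np.int64(-69), np.int64(-23)), (256, np.int64(-7), np.int64(8), np.int64(-11)), (260, np.int64(-13), np.int64(8), np.int64(-11)), (264, np.int64(-18), np.int64(8), np.int64(-10)), (268, np.int64(-21), np.int64(8), np.int64(-10)), (272, np.int64(-24), np.int64(8), np.int64(-10)), (276, np.int64(-29), np.int64(8), np.int64(-10)), (280, np.int64(-32), np.int64(7), np.int64(-10))]
274 [(244, np.int64(188), np.int64(-60), np.int64(-14)), (248, np.int64(187), np.int64(-64), np.int64(-14)), (252, np.int64(-2), np.int64(8), np.int64(-7)), (256, np.int64(-7), np.int64(8), np.int64(-7)), (260, np.int64(-12), np.int64(8), np.int64(-7)), (264, np.int64(-16), np.int64(7), np.int64(-7)), (268, np.int64(-20), np.int64(8), np.int64(-7)), (272, np.int64(-25), np.int64(8), np.int64(-6)), (276, np.int64(-30), np.int64(8), np.int64(-6)), (280, np.int64(-33), np.int64(8), np.int64(-6))]
282 [(244, np.int64(185), np.int64(-59), np.int64(-6)), (248, np.int64(186), np.int64(-64),
[... 1178 characters left out ...]
.int64(5)), (268, np.int64(-21), np.int64(8), np.int64(5)), (272, np.int64(-24), np.int64(7), np.int64(5)), (276, np.int64(-28), np.int64(8), np.int64(5)), (280, np.int64(-34), np.int64(8), np.int64(5))]
308 [(244, np.int64(444), np.int64(-158), np.int64(39)), (248, np.int64(455), np.int64(-170), np.int64(40)), (252, np.int64(457), np.int64(-179), np.int64(41)), (256, np.int64(-8), np.int64(8), np.int64(10)), (260, np.int64(-13), np.int64(8), np.int64(9)), (264, np.int64(-17), np.int64(8), np.int64(9)), (268, np.int64(-20), np.int64(7), np.int64(9)), (272, np.int64(-25), np.int64(8), np.int64(9)), (276, np.int64(-29), np.int64(8), np.int64(8)), (280, np.int64(-34), np.int64(8), np.int64(8))]
```

```bash
python3 - <<'E'
from h import *
d=np.load("w3.npz");P=cloud(d,d["mount"])
for p in ((200,290),(200,300),(200,350),(200,385),(288,410),(100,330),(350,300),(160,400)):print(p,P[p[1],p[0]].round())
q=P[285:,:].reshape(-1,3);q=q[(abs(q[:,1])<80)&(q[:,0]<30)];print("x max, y range",np.percentile(q[:,0],[90,99,99.9]).round(),q.min(0).round(),q.max(0).round())
delta(w(61.5*F+18*np.array([0,1,0])+20*N),PRESS)
E
```

```text
(200, 290) [-91.  34. -22.]
(200, 300) [-96.  34. -20.]
(200, 350) [-108.   30.  -18.]
(200, 385) [-107.   22.  -19.]
(288, 410) [-113.   21.   -1.]
(100, 330) [-99.  29. -42.]
(350, 300) [-96.  34.  13.]
(160, 400) [-111.   21.  -26.]
x max, y range [-96. -44.  29.] [-166.  -40. -177.] [30. 75. 79.]
t 11.08 console tcp [-67.4 -20.6 164.8] width 0.5 F [-0.3  0.1  1.3] q [-0.69 -0.83  2.38  0.52  0.69 -0.62]
shift(mm, tool axes) [123.5  36.4 -41.9] turn deg [89.7 -2.9  1.4]
```

```bash
python3 -m handwheel '[[-1,0.025,0.012,-0.014,0,0,0],[-1,0.025,0.012,-0.014,0,0,0],[-1,0.025,0.012,-0.014,0,0,0],[-1,0,0,0,6.9,0,0],[-1,0,0,0,6.9,0,0],[-1,0,0,0,6.9,0,0],[-1,0,0,0,6.9,0,0],[-1,0,0,0,6.9,0,0],[-1,0,0,0,6.9,0,0],[-1,0,0,0,6.9,0,0],[-1,0,0,0,6.9,0,0],[-1,0,0,0,6.9,0,0]]'
python3 -m handwheel '[[-1,0,0,0,6.9,0,0],[-1,0,0,0,6.9,0,0],[-1,0,0,0,6.9,0,0],[-1,0,0,0,6.9,0,0],[-1,0,0,0,0,0,0],[-1,0,0,0,0,0,0]]'
python3 -c "
from h import *
delta(w(61.5*F+18*np.array([0,1,0])+0*N),PRESS)"
```

```text
time_s: 12.08
eef_pos: [528.3, -210.9, 142.7]
ee_rot: [1.148, 0.349, -0.573]
force: [-0.4, -0.3, -0.5]
width: 0.5
time_s: 12.58
eef_pos: [528.2, -211.0, 142.3]
ee_rot: [1.601, 0.217, -0.676]
force: [0.1, 0.1, -0.0]
width: 0.4
t 12.58 console tcp [-26.3  17.3  92.3] width 0.4 F [ 0.1  0.1 -0. ] q [-0.53 -0.65  2.41  0.48  0.43  1.01]
shift(mm, tool axes) [69.  -2.2  0.5] turn deg [ 0.4 -1.   2.5]
```

```bash
python3 -m handwheel '[[-1,0,-0.002,0,0.4,-1,2.5],[-1,0.03,0,0,0,0,0],[-1,0.03,0,0,0,0,0],[-1,0.015,0,0,0,0,0],[-1,0.01,0,0,0,0,0],[-1,0,0,0,0,0,0],[-1,0,0,0,0,0,0]]'
python3 - <<'E'
from h import *
delta(w(61.5*F+18*np.array([0,1,0])-31*N),PRESS)
T=toolT(get_state());c=read_camera("wrist");save("pics/w4.png",c["frame"][0:420])
M=np.linalg.inv(c["mount"]);Pt=cloud(c,c["mount"]);Q=con(cloud(c,T@c["mount"]))@np.stack([F,[0,1,0],N],1)
f=[(v,Pt[v,283].round(0)) for v in range(236,270,4)];print(f)
E
```

```text
time_s: 13.17
eef_pos: [595.2, -233.0, 97.8]
ee_rot: [1.603, 0.167, -0.658]
force: [-0.0, 0.4, 0.9]
width: 0.5
t 13.17 console tcp [44.3 17.4 47.8] width 0.5 F [-0.   0.4  0.9] q [-0.48 -0.36  2.33  0.85  0.19  0.65]
shift(mm, tool axes) [16.6 -2.  -0.5] turn deg [-0.1 -0.1  0.1]
[(236, array([26.,  7., -0.])), (240, array([25.,  5., -0.])), (244, array([19.,  5., -0.])), (248, array([19.,  2., -0.])), (252, array([-2.,  8., -0.])), (256, array([-6.,  8., -0.])), (260, array([-9.,  7., -0.])), (264, array([-13.,   7.,  -0.])), (268, array([-18.,   7.,  -0.]))]
```

View pics/w4.png

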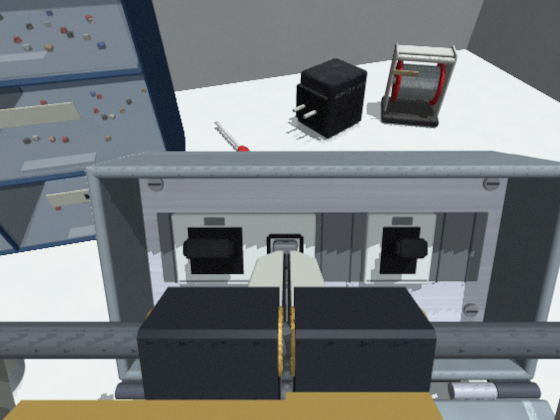

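```bash
python3 -m handwheel '[[-1,0.007,-0.002,0,0,0,0],[-1,0.007,0,0,0,0,0],[-1,0,0,0,0,0,0],[-1,0.002,0,0,0,0,0],[-1,0,0,0,0,0,0]]'
python3 -m handwheel '[[-1,0.002,0,0,0,0,0],[-1,0,0,0,0,0,0]]'
python3 -m handwheel '[[-1,0.0015,0,0,0,0,0],[-1,0,0,0,0,0,0],[-1,0,0,0,0,0,0]]'
python3 -c "
from h import *
delta(w(61.5*F+18*np.array([0,1,0])-31*N),PRESS)"
```

```text
time_s: 13.63
eef_pos: [607.1, -237.3, 88.9]
ee_rot: [1.605, 0.164, -0.657]
force: [0.2, -0.3, -0.8]
width: 0.2
time_s: 13.8
eef_pos: [608.9, -238.0, 87.8]
ee_rot: [1.605, 0.164, -0.658]
force: [-3.5, 1.7, 3.8]
width: 0.3
time_s: 14.05
eef_pos: [610.3, -238.4, 86.9]
ee_rot: [1.605, 0.164, -0.658]
force: [-1.5, 0.5, 3.9]
width: 0.4
t 14.05 console tcp [60.3 17.  36.9] width 0.4 F [-1.5  0.5  3.9] q [-0.47 -0.29  2.31  1.02  0.16  0.49]
shift(mm, tool axes) [-2.8 -0.6 -1. ] turn deg [-0.3  0.  -0. ]
```

```bash
python3 -m handwheel '[[-1,0.0015,0,0,0,0,0],[-1,0,0,0,0,0,0],[-1,0,0,0,0,0,0]]'
python3 -m handwheel '[[-1,0.0015,0,0,0,0,0],[-1,0,0,0,0,0,0],[-1,0,0,0,0,0,0]]'
python3 - <<'E'
from h import *
delta(w(61.5*F+18*np.array([0,1,0])-31*N),PRESS)
T=toolT(get_state());c=read_camera("wrist");np.savez("w5.npz",T=T,**c)
Q=con(cloud(c,T@c["mount"]))@np.stack([F,[0,1,0],N],1);Q=Q.reshape(-1,3)
for nm,y in(("rcd",58.5),("main",-33.5),("main2",-50)):
    r=Q[(abs(Q[:,1]-y)<7)&(Q[:,2]>-32)&(Q[:,2]<-12)&(Q[:,0]>35)&(Q[:,0]<90)];print(nm,len(r),r.mean(0).round(1) if len(r) else "",np.ptp(r,0).round(1) if len(r) else "")
E
```

```text
time_s: 14.3
eef_pos: [611.3, -238.7, 85.5]
ee_rot: [1.605, 0.164, -0.659]
force: [0.0, 0.2, 1.3]
width: 0.6
time_s: 14.55
eef_pos: [612.5, -239.2, 84.7]
ee_rot: [1.605, 0.164, -0.659]
force: [-2.7, -0.2, 2.5]
width: 0.2
t 14.55 console tcp [62.7 16.9 34.7] width 0.2 F [-2.7 -0.2  2.5] q [-0.47 -0.28  2.3   1.04  0.15  0.46]
shift(mm, tool axes) [-5.9  0.1 -1.1] turn deg [-0.3  0.   0. ]
rcd 377 [ 58.7  58.5 -27.7] [ 4.5 14.   9.1]
main 0  
main2 718 [ 70.5 -49.9 -21.9] [12.  13.9 12.5]
```

The breaker lever has dropped (its tip went from f≈71 to ≈57) and the main lever is still up at 70.5. Next I retract and move below the breaker lever.

```bash
python3 -m handwheel '[[-1,-0.01,0,0,0,0,0],[-1,-0.03,0,0,0,0,0],[-1,-0.015,0,0,0,0,0],[-1,0,0,-0.02,0,0,0],[-1,0,-0.014,-0.02,0,0,0],[-1,0,-0.014,0,0,0,0],[-1,0,0,0,0,0,0],[-1,0,0,0,0,0,0]]'
python3 -c "
from h import *
delta(w(34*F+58.5*np.array([0,1,0])-32*N),PRESS)"
```

```text
time_s: 15.27
eef_pos: [568.4, -186.1, 87.6]
ee_rot: [1.605, 0.166, -0.659]
force: [-0.5, -0.1, 0.4]
width: 0.4
t 15.27 console tcp [ 4.1 53.6 37.6] width 0.4 F [-0.5 -0.1  0.4] q [-0.39 -0.47  2.43  0.43  0.16  1.11]
shift(mm, tool axes) [47.2 -0.5 -4.9] turn deg [-0.2 -0.   0.1]
```

```bash
python3 -m handwheel '[[-1,0.01,0,-0.005,0,0,0],[-1,0.015,0,0,0,0,0],[-1,0.012,0,0,0,0,0],[-1,0.01,0,0,0,0,0],[-1,0,0,0,0,0,0],[-1,0,0,0,0,0,0]]'
python3 -c "
from h import *
delta(w(34*F+58.5*np.array([0,1,0])-32*N),PRESS)"
python3 -m handwheel '[[-1,0,0.003,0,0,0,0],[-1,0,0.003,0,0,0,0],[-1,0,0.003,0,0,0,0],[-1,0,0.003,0,0,0,0]]'
python3 -m handwheel '[[-1,0,0.002,0,0,0,0],[-1,0,0.002,0,0,0,0],[-1,0,0.002,0,0,0,0],[-1,0,0,0,0,0,0]]'
python3 - <<'E'
from h import *
delta(w(34*F+58.5*np.array([0,1,0])-32*N),PRESS)
T=toolT(get_state());c=read_camera("wrist")
Q=con(cloud(c,T@c["mount"]))@np.stack([F,[0,1,0],N],1);Q=Q.reshape(-1,3)
for nm,y in(("rcd",58.5),("main2",-44)):
    r=Q[(abs(Q[:,1]-y)<15)&(Q[:,2]>-32)&(Q[:,2]<-12)&(Q[:,0]>35)&(Q[:,0]<90)];print(nm,len(r),np.percentile(r,[2,50,98],0).round(1) if len(r) else "")
E
```

```text
time_s: 15.77
eef_pos: [608.7, -194.7, 64.9]
ee_rot: [1.606, 0.165, -0.659]
force: [0.2, -0.2, -0.5]
width: 0.4
t 15.77 console tcp [45.1 57.9 14.9] width 0.4 F [ 0.2 -0.2 -0.5] q [-0.37 -0.29  2.35  0.85  0.06  0.7 ]
shift(mm, tool axes) [ 0.4 -1.4 -0.5] turn deg [-0.3  0.   0.1]
time_s: 16.1
eef_pos: [613.9, -196.4, 76.1]
ee_rot: [1.605, 0.164, -0.659]
force: [0.2, -1.0, -0.3]
width: 0.0
time_s: 16.43
eef_pos: [616.9, -197.4, 81.3]
ee_rot: [1.605, 0.164, -0.658]
force: [0.3, 1.0, 0.2]
width: 0.4
t 16.43 console tcp [53.8 58.  31.3] width 0.4 F [0.3 1.  0.2] q [-0.37 -0.3   2.33  0.56  0.09  0.99]
shift(mm, tool axes) [  1.1 -20.   -0.4] turn deg [-0.3  0.   0. ]
rcd 2030 [[ 56.3  44.5 -26.2]
 [ 67.4  57.1 -21.3]
 [ 75.1  70.6 -12.6]]
main2 960 [[ 64.7 -58.1 -30.9]
 [ 69.9 -48.  -22.3]
 [ 75.1 -41.8 -19.5]]
```

```bash
python3 -m handwheel '[[-1,0,-0.005,0,0,0,0],[-1,0,-0.005,0,0,0,0],[-1,-0.02,0,0,0,0,0],[-1,-0.03,0,0,0,0,0],[-1,-0.02,0,0,0,0,0],[-1,0,0,0,0,0,0]]'
python3 - <<'E'
from h import *
delta(w([-40,0,160]),PRESS)
T=toolT(get_state());c=read_camera("wrist");save("pics/w6.png",c["frame"])
Q=con(cloud(c,T@c["mount"]))@np.stack([F,[0,1,0],N],1);Q=Q.reshape(-1,3)
for nm,y in(("rcd",58.5),("main2",-50),("btn",18)):
    r=Q[(abs(Q[:,1]-y)<7)&(Q[:,2]>-36)&(Q[:,2]<-12)&(Q[:,0]>35)&(Q[:,0]<90)];print(nm,len(r),np.percentile(r,[2,50,98],0).round(1) if len(r) else "")
E
```

```text
time_s: 16.98
eef_pos: [557.3, -177.3, 107.3]
ee_rot: [1.605, 0.162, -0.655]
force: [0.6, 0.1, 0.5]
width: 0.7
t 16.98 console tcp [-9.1 58.4 57.3] width 0.7 F [0.6 0.1 0.5] q [-0.38 -0.55  2.44  0.27  0.21  1.28]
shift(mm, tool axes) [-77.9  74.   58.1] turn deg [-0.2 -0.  -0.2]
rcd 358 [[ 62.3  51.7 -31.3]
 [ 70.2  58.3 -21.6]
 [ 75.1  64.9 -19.6]]
main2 396 [[ 60.9 -56.6 -35.2]
 [ 69.8 -49.3 -21.9]
 [ 75.2 -43.3 -19.4]]
btn 386 [[ 54.5  11.3 -35.4]
 [ 61.8  17.5 -32.8]
 [ 68.3  23.7 -31.6]]
```

View pics/w6.png

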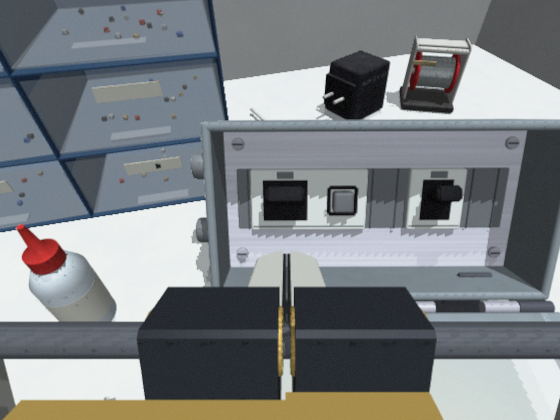

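```bash
python3 -m handwheel '[[-1,0,0.03,0.029,0,0,0],[-1,0,0.03,0.029,0,0,0],[-1,0,0.02,0,0,0,0],[-1,0,0,0,-6.9,0,0],[-1,0,0,0,-6.9,0,0],[-1,0,0,0,-6.9,0,0],[-1,0,0,0,-6.9,0,0],[-1,0,0,0,-6.9,0,0],[-1,0,0,0,-6.9,0,0],[-1,0,0,0,-6.9,0,0],[-1,0,0,0,-6.9,0,0],[-1,0,0,0,-6.9,0,0]]'
python3 -m handwheel '[[-1,0,0,0,-6.9,0,0],[-1,0,0,0,-6.9,0,0],[-1,0,0,0,-6.9,0,0],[-1,0,0,0,-6.9,0,0],[-1,0,0,0,0,7,0],[-1,0,0,0,0,7,0],[-1,0,0,0,0,7,0],[-1,0,0,0,0,7,0],[-1,0,0,0,0,7,0],[-1,0,0,0,0,7,0],[-1,0,0,0,0,7,0],[-1,0,0,0,0,7,0]]'
python3 -c "
from h import *
delta(w([-152,0,100]),DOWN)"
```

```text
time_s: 18.03
eef_pos: [577.4, -237.9, 165.4]
ee_rot: [0.555, 0.439, -0.433]
force: [-0.5, 0.2, -0.7]
width: 0.6
time_s: 19.03
eef_pos: [578.4, -237.3, 166.0]
ee_rot: [0.249, 1.485, -0.25]
force: [-0.2, 0.5, 0.0]
width: 0.5
t 19.03 console tcp [ 29.7   8.1 116. ] width 0.5 F [-0.2  0.5  0. ] q [-0.44 -0.02  1.67  0.02  1.42 -0.12]
shift(mm, tool axes) [   3.2   -8.8 -182.3] turn deg [-0.2  4.  -0.6]
```

```bash
python3 -m handwheel '[[-0.4,0,-0.001,-0.03,0,4,0],[-0.4,0,-0.002,-0.036,0,0,0],[-0.4,0,-0.002,-0.036,0,0,0],[-0.4,0,-0.002,-0.036,0,0,0],[-0.4,0,-0.002,-0.036,0,0,0],[-0.4,0,0,-0.008,0,0,-0.6],[-0.4,0,0,0,0,0,0],[-0.4,0,0,0,0,0,0]]'
python3 -c "
from h import *
delta(w([-152,0,-8]),DOWN)"
```

```text
time_s: 19.7
eef_pos: [402.9, -188.3, 163.0]
ee_rot: [0.251, 1.55, -0.253]
force: [0.8, -0.6, 1.2]
width: 27.9
t 19.7 console tcp [-152.4   -0.2  113. ] width 27.9 F [ 0.8 -0.6  1.2] q [-0.5  -0.39  1.99  0.    1.54 -0.17]
shift(mm, tool axes) [121.    0.2  -0.4] turn deg [-0.2  0.4  0. ]
```

```bash
python3 -m handwheel '[[-0.4,0.03,0,0,0,0.4,0],[-0.4,0.03,0,0,0,0,0],[-0.4,0.03,0,0,0,0,0],[-0.4,0.015,0,0,0,0,0],[-0.4,0.016,0,0,0,0,0],[-0.4,0,0,0,0,0,0],[-1,0,0,0,0,0,0],[-1,0,0,0,0,0,0],[-1,0,0,0,0,0,0],[-1,0,0,0,0,0,0],[-1,0,0,0,0,0,0],[-1,0,0,0,0,0,0]]'
python3 -c "
from h import *
delta(w([-152,0,-8]),DOWN)"
```

```text
time_s: 20.7
eef_pos: [403.0, -188.6, 43.3]
ee_rot: [0.251, 1.554, -0.253]
force: [5.5, -1.9, -0.5]
width: 9.4
t 20.7 console tcp [-152.1   -0.5   -6.7] width 9.4 F [ 5.5 -1.9 -0.5] q [-0.49 -0.3   2.12 -0.    1.32 -0.17]
shift(mm, tool axes) [1.3 0.5 0.1] turn deg [-0.2  0.1  0.1]
```

```bash
python3 -m handwheel '[[-1,-0.0128,0,0.0005,0,0,0],[-1,-0.0126,0,0.0016,0,0,0],[-1,-0.0125,0,0.0027,0,0,0],[-1,-0.0122,0,0.0037,0,0,0],[-1,-0.0118,0,0.0047,0,0,0],[-1,-0.0114,0,0.0057,0,0,0],[-1,-0.011,0,0.0066,0,0,0],[-1,-0.0104,0,0.0075,0,0,0],[-1,-0.0095,0,0.0083,0,0,0],[-1,-0.009,0,0.0092,0,0,0],[-1,-0.0081,0,0.0098,0,0,0],[-1,-0.0073,0,0.0105,0,0,0]]'
python3 -m handwheel '[[-1,-0.0063,0,0.011,0,0,0],[-1,-0.0054,0,0.0116,0,0,0],[-1,-0.0044,0,0.012,0,0,0],[-1,-0.0035,0,0.0122,0,0,0],[-1,-0.0026,0,0.0126,0,0,0],[-1,-0.001,0,0.0127,0,0,0],[-1,0,0,0.0127,0,0,0],[-1,0.0005,0,0.0127,0,0,0],[-1,0.002,0,0.0125,0,0,0],[-1,0.003,0,0.0125,0,0,0],[-1,0.004,0,0.012,0,0,0],[-1,0.005,0,0.012,0,0,0]]'
python3 -c "
from h import *
delta(w([76,0,123.6]),DOWN)"
```

```text
time_s: 21.7
eef_pos: [469.7, -210.5, 170.9]
ee_rot: [0.252, 1.557, -0.252]
force: [0.5, 0.4, -6.8]
width: 9.1
time_s: 22.7
eef_pos: [608.9, -257.1, 180.0]
ee_rot: [0.252, 1.557, -0.253]
force: [-3.2, 0.1, 0.4]
width: 9.5
t 22.7 console tcp [ 64.8  -1.2 130. ] width 9.5 F [-3.2  0.1  0.4] q [-0.44  0.1   1.52 -0.    1.52 -0.12]
shift(mm, tool axes) [ 6.4  1.3 11.2] turn deg [-0.2 -0.   0.1]
```

Last few millimetres, watching force.

```bash
python3 -m handwheel '[[-1,0.0025,0,0.004,0,0,0],[-1,0.002,0,0.004,0,0,0],[-1,0,0,0,0,0,0]]'
python3 -m handwheel '[[-1,0.0015,0,0.003,0,0,0],[-1,0,0,0,0,0,0],[-1,0.0005,0,0.001,0,0,0],[-1,0,0,0,0,0,0]]'
python3 -c "
from h import *
delta(w([76,0,123.6]),DOWN)"
```

```text
time_s: 22.95
eef_pos: [616.8, -259.7, 175.3]
ee_rot: [0.252, 1.556, -0.253]
force: [4.0, -1.1, 3.2]
width: 9.4
time_s: 23.28
eef_pos: [619.5, -260.6, 173.6]
ee_rot: [0.252, 1.557, -0.253]
force: [-2.3, 1.3, 9.4]
width: 9.4
t 23.28 console tcp [ 76.   -1.3 123.6] width 9.4 F [-2.3  1.3  9.4] q [-0.44  0.13  1.51 -0.    1.51 -0.11]
shift(mm, tool axes) [0.  1.3 0. ] turn deg [-0.2 -0.1  0. ]
```

```bash
python3 -m handwheel '[[-1,0.0005,0,0.002,0,0,0],[-1,0,0,0,0,0,0],[-1,0,0,0,0,0,0]]'
python3 -m handwheel '[[-1,0.0005,0,0.002,0,0,0],[-1,0,0,0,0,0,0],[-1,0,0,0,0,0,0]]'
python3 -m handwheel '[[0,0,0,0,0,0,0],[0,0,0,0,0,0,0],[0,0,0,0,0,0,0],[0,0,0,0,0,0,0],[0,0,0,0,0,0,0],[0,0,0,0,0,0,0],[0,-0.03,0,0,0,0,0],[0,-0.04,0,0,0,0,0],[0,-0.04,0,0,0,0,0],[-1,-0.02,0,-0.04,0,0,0],[-1,0,0,-0.04,0,0,0],[-1,0,0,-0.04,0,0,0]]'
cat > chk.py <<'E'
from h import *
delta(w([20,0,137]),DOWN)
T=toolT(get_state())
for n in("top","scene","wrist"):
    c=read_camera(n);M=c["pose"] if "pose" in c else T@c["mount"]
    P=cloud(c,M);q=con(P).reshape(-1,3);q=q[(c["z_map"].ravel()>0)]
    # frame side strips of the cover
    t=q[(abs(q[:,1])<108)&(abs(q[:,1])>20)&(q[:,2]>12)&(q[:,2]<95)&(q[:,0]<q[:,2]*.577+12)&(q[:,0]>-30)]
    if len(t)>50:
        m=t.mean(0);nn=np.linalg.svd(t-m,full_matrices=False)[2][2];print(n,len(t),"elev",np.degrees(np.arctan2(abs(nn[0]),abs(nn[2]))).round(2),"n of surface",np.percentile(t@N,[10,50,90]).round(1))
    b=q[(q[:,2]>127)&(q[:,2]<146)&(abs(q[:,1])<40)&(abs(q[:,0]-70)<20)]
    if len(b)>20: print("  bar",len(b),b.mean(0).round(1),"elev",np.degrees(np.arctan2(b[:,2].max()-5,b[:,0].mean())).round(1))
E
python3 chk.py
```

```text
time_s: 23.53
eef_pos: [619.7, -260.7, 173.4]
ee_rot: [0.253, 1.561, -0.253]
force: [-20.8, 7.2, 16.8]
width: 9.3
time_s: 23.78
eef_pos: [621.0, -261.2, 173.1]
ee_rot: [0.253, 1.563, -0.253]
force: [-28.4, 8.3, 20.9]
width: 11.9
time_s: 24.78
eef_pos: [511.6, -224.5, 301.2]
ee_rot: [0.251, 1.556, -0.253]
force: [0.4, 0.1, 1.3]
width: 30.9
t 24.78 console tcp [-37.8  -0.6 251.2] width 30.9 F [0.4 0.1 1.3] q [-0.46 -0.15  1.57 -0.    1.72 -0.14]
shift(mm, tool axes) [114.2   1.   57.8] turn deg [-0.2  0.   0.1]
scene 1707 elev 59.71 n of surface [-0.5  1.8  4.2]
  bar 116 [ 74.1   0.4 134. ] elev 60.9
wrist 9552 elev 60.21 n of surface [-1.5 -0.7  1.7]
  bar 1172 [ 76.5   1.6 133.6] elev 59.9
```

```bash
python3 - <<'E'
from h import *
a=dict(np.load("top.npz"));c=read_camera("top")
d=np.abs(a["frame"].astype(int)-c["frame"]).max(2)
for n,(u,v) in dict(bottle=(209,185),pot=(210,229),tape=(361,260)).items(): print(n,"changed px",(d[v-18:v+18,u-18:u+18]>40).sum())
w_=read_camera("wrist");save("pics/fin.png",w_["frame"])
E
```

```text
bottle changed px 1
pot changed px 262
tape changed px 332
```

View pics/fin.png

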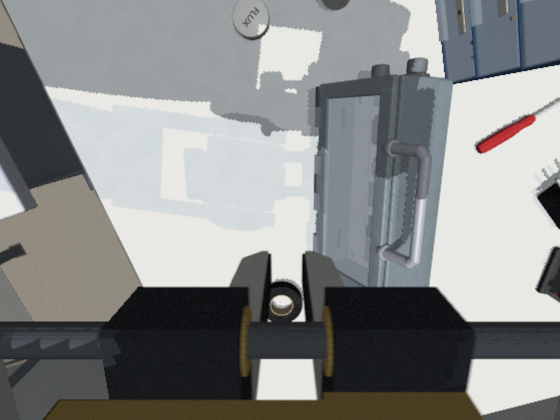

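The cover is flush (no slit at columns 385–395), with the pot at (250,17) and tape at (284,300). I'll check their positions and hand in.

```bash
python3 - <<'E'
from h import *
from rig import hand_in
a=dict(np.load("scene.npz"));c=read_camera("scene")
for n,x,y,z0,z1 in(("pot",530,-35,14,35),("tape",441,-398,11,30),("bottle",631,-43,30,120)):
    for k in(a,c):
        P=cloud(k,k["pose"]).reshape(-1,3);r=P[(np.hypot(P[:,0]-x,P[:,1]-y)<55)&(P[:,2]>z0)&(P[:,2]<z1)];print(n,len(r),r.mean(0).round(1))
hand_in()
E
```

```text
pot 247 [530.7 -34.6  20.9]
pot 244 [530.7 -34.7  21.3]
tape 233 [ 444.8 -399.2   16.5]
tape 235 [ 444.5 -398.4   16.5]
bottle 279 [632.3 -30.6  63.4]
bottle 277 [632.4 -30.8  63.6]
the job is handed in; nothing more can be done
```

I completed the trip test and handed the job in after about 25 s of the 72 s allowed. No verdict is reported at hand-in.

I pulled the cover fully down and pressed the test button until the lever dropped. Then I lifted the lever back up and pushed the cover shut until it met the stop at about 30 N.

**Last checks:**
- **Cover:** its plane measured 59.7° and 60.2° in two cameras, where 60° is shut. The third (top) camera gave no reading. The gripper was open and clear of the box.
- **Breaker lever and test button:** before closing the cover, both were back at their starting positions. I did not measure them again once it was shut.
- **Main switch:** it was still up at that same check, and likewise not measured again afterwards.
- **Bottle, tape and pot:** all three moved less than 1 mm. A pixel comparison flagged changes around the pot and tape, probably shadows, since depth showed no shift.

**What disagreed:** the fingertips measured only 1–2 mm ahead of the TCP, not the stated 25 mm. That made the first grasp miss the bar without moving anything. I used the measured value from then on.

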